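# Seat the photocell and hold the lamp over it

## Task

Set the white photocell cassette into the rectangular recess of the aluminium test fixture and press it in until it is flush. Then take the hand lamp by its grip block, lift it over the bottles in the caddy, and finish still holding it upright and still over the cell, centred on it and squared to it, its lower rim hovering about a centimetre above the fixture's top face: the lamp must never touch the cell or the fixture, and you do not let go. Leave the bottles and everything else on the bench where they are.

Things in the scene. Friction and masses are not known exactly. Their poses are not given: they have to be found in the camera images.
- cell_center (a point): Centre (half-way up) of the loose photocell cassette: a flat white plastic tile 60 (x) x 40 (y) x 15 (z) mm with a black window on top, about 50 g, lying flat on the bench between the fixture and the robot. x along its length, z up.
- recess (a point): Centre of the mouth of the recess, level with the top face of the test fixture: a fixed aluminium block 124 (x) x 84 (y) x 20 high. The recess is rectangular, 62.4 (x) x 42.4 (y), 15 deep, so the cassette has 1.2 mm play on every side, either end first, and lies flush with the block's top (its centre then 7.5 below this point). Two brass posts 8 across stand 10 above the top face at x = +52, y = +-26 from here. x along the recess's length, z up.
- fixture: The fixed aluminium test fixture described under recess; origin under its centre, on the bench.
- cell: The photocell cassette; origin at the centre of its underside.
- lamp_center (a point): Centre (half-way up, 40 above its lower rim) of the loose hand lamp, 220 g, 80 high, standing on the bench on the other side of the caddy from the fixture: a grey rectangular hood 70 (x) x 50 (y) x 37 high, open below, with a black upright grip block 44 (x) x 28 (y) x 43 high centred on top (from 37 to 80 above the lower rim). x along its length, z up.
- lamp: The hand lamp; origin at the centre of its lower rim.
- caddy_mid (a point): Centre of the underside of the fixed grey bottle caddy: a tray 270 (x) x 74 (y) x 35 high, its long side pointing away from the robot, divided into four compartments with a loose capped bottle in each; the tallest cap is 120 above the bench. It stands between the lamp and the fixture.
- caddy: The fixed bottle caddy; origin as caddy_mid.
- meter: Red multimeter 88 x 150 x 46, lying flat just beyond the fixture; origin under its centre, long along y. Not part of the job; to be left alone.
- beaker: Empty glass beaker, 68 across, 85 high, just beyond the lamp; origin at the centre of its underside. Not part of the job; to be left alone.
- weight: Brass balance weight with a knob, 38 across, 53 high, between the lamp and the robot; origin at the centre of its underside. Not part of the job; to be left alone.
- flask: Clear capped bottle, 72 across, 160 high, out on the left; origin at the centre of its underside. Not part of the job; to be left alone.
- pot: White screw-lid jar, 60 across, 70 high, out on the right; origin at the centre of its underside. Not part of the job; to be left alone.
- bottle0: Capped amber bottle 52 across, 110 high, standing in compartment 0 of the caddy (0 is nearest the robot), its foot 5 above the bench; origin at the centre of its underside. Not part of the job; to be left alone.
- bottle1: Capped white bottle 50 across, 115 high, standing in compartment 1 of the caddy (0 is nearest the robot), its foot 5 above the bench; origin at the centre of its underside. Not part of the job; to be left alone.
- bottle2: Capped clear glass jar 54 across, 100 high, standing in compartment 2 of the caddy (0 is nearest the robot), its foot 5 above the bench; origin at the centre of its underside. Not part of the job; to be left alone.
- bottle3: Capped amber bottle 52 across, 110 high, standing in compartment 3 of the caddy (0 is nearest the robot), its foot 5 above the bench; origin at the centre of its underside. Not part of the job; to be left alone.
Not all that is in view belongs to the job. Of the things shaped like the cell, the white one is meant.

How it is judged:
On the way, in this order (a step that is already met when the one before it is completed fails the run):
1. the cassette lies flush in the recess of the fixture (horizontal distance between cell_center and recess below 0.003 m and z of cell_center in the frame of recess below -0.0055 m and angle between the x axis of cell_center and the x axis of recess, either way round below 0.06 rad and angle between cell_center's own z axis and vertical below 0.05 rad), for 0.2 s.
2. the lamp passes above the bottle caddy (height (world z) of lamp_center above 0.155 m and y of lamp_center in the frame of caddy_mid between -0.04 and 0.04 m and x of lamp_center in the frame of caddy_mid between -0.16 and 0.16 m), for 0.05 s.
At the end, for the whole second after the job is handed in: Cassette flush in the recess (2 mm in height, 3 mm sideways, 0.06 rad); lamp held in the fingers, still, upright within 0.1 rad, over the recess within 8 mm and square within 0.12 rad (either way round), its rim 3 to 20 mm above the fixture top, touching neither (all of step 1 and z of lamp_center in the frame of recess between 0.043 and 0.06 m and horizontal distance between lamp_center and recess below 0.008 m and angle between the x axis of lamp_center and the x axis of recess, either way round below 0.12 rad and angle between lamp_center's own z axis and vertical below 0.1 rad and contact force between the fingers and lamp above 1 N and contact force between lamp and cell below 0.1 N and contact force between lamp and fixture below 0.1 N and linear speed of lamp below 0.02 m/s); the arm keeps its last pose, push and grip.
It fails at once if a bottle or jar in the caddy was knocked or shifted by more than 25 mm (distance of any of bottle0, bottle1, bottle2, bottle3 from where it was at the start of the episode above 0.025 m).
It fails at once if another thing on the bench was knocked or shifted by more than 25 mm (distance of any of meter, beaker, weight, flask, pot from where it was at the start of the episode above 0.025 m).
It fails at once if the lamp touched the cell or the fixture (contact force between lamp and cell above 0.3 N or contact force between lamp and fixture above 0.3 N).
It also fails if it takes over 64 s, if anything falls off the work surface, if the arm or the gripper's body presses on something with over 40 N, if the wrist force passes 120 N, or if a joint passes its speed limit or range.

## Robot

A 6-joint arm with a two-finger parallel gripper is mounted at the origin on the work surface. World frame = base frame: x ahead of the robot, y to its left, z up, the work surface at z = 0. Lengths are in m, angles in rad, forces in N, time in s.
With the tool pointing down it reaches from about 0.275 to 0.825 m from the base axis. Payload 4.9 kg.
Tool frame: the origin (TCP) lies at the very end of the fingers, on their centre line; the grasp point (between the pads) lies 19 mm behind it; z points along the fingers, y is the direction in which the jaws open and shut (so a half turn about z gives the same grasp; the last joint's range is limited). The gripper opens to 85 mm and grips with 20 to 120 N. Pads are 22 mm wide; open, the fingers measure 114 mm over their backs; the gripper's body (76 mm by 85 mm) begins 54 mm behind the grasp point. The pads swing forward as they close: fully open they stand 13 mm farther back than shut.
Start: joints at [1.012, 0.326, -0.193, 1.052, 0, 1.437], TCP at [0.227, 0.501, 0.231] pointing down, gripper open.
Joint ranges: [-2.65, 2.65], [-0.97, 1.79], [-1.3, 1.35], [-1.93, 2.1], [-1.47, 1.37], [-3.14, 3.14]. Speed limits (rad/s): [2.57, 2.57, 3.14, 3.14, 3.14, 3.14].

## Interface

Orientations are given as a unit quaternion [w, x, y, z].
In Python, from workcell import r gives the robot as it stands. The module is installed in compiled form; this text tells all that it offers.
- The arm moves only by the tool arm_command, never from a script. Its argument "motion" is a list of rows, each a list of 4 numbers: the shift along the world's x, y, z in mm, then the turn about the world's z in rad. In form: [[tx, ty, tz, spin], ...]. A call has 1 to 8 rows; each row is the pose to reach, as a shift and turn from the pose commanded when the call began; what a row does not reach only later rows make up. A row lasts 1/12 s, in which the tool goes at most 41.7 mm and 7.16 degrees, less where a joint would pass 70% of its speed; a pose out of reach is approached as far as the arm can. A call with a gripper value outside its range is refused whole. "claw" is the opening, from 0 (shut) to 1 (fully open), set as the call begins (left out, the last holds). The fingers move at their own pace and stop on an object; "grip_force" is the grip in N (left out, the last holds). Time passes only in rows, so rows that repeat a pose let the fingers close. It gives the time, the measured TCP pose, the force and the opening at its end, in the units of the state.
- r.sense(): the state, without advancing time (a new reading comes with each control period).
- r.snapshot(name): name is "scene" or "top" or "wrist"; returns the picture (420x560x3 uint8, red, green, blue); there is no depth.
- r.camera_params(name): a dict with "vertical_fov" (degrees; the focal length in pixels is half the picture's height over the tangent of half this angle, whatever the lens; pixels are square), "cx", "cy" (the principal point, pixels), "rvec" (rotation vector, rad) and "tvec" (3), from world to camera coordinates, as OpenCV has them. Camera axes: x right, y down, z forward; pixel columns grow to the right and rows downward; lengths in m; the calibration is good to about 2 mm. A picture is of the moment at which its call begins: read the wrist's pose just before it. camera_params takes no time and is no camera call; for the wrist camera it gives the pose at the moment of the call.
- r.close_job(): hands the job in, once; it reports no verdict.
Trained networks look in the newest picture that a camera, given by its name, has taken for a name from the list of things; names that differ only in an ending like _2 or _b are one class to them, and where a whole thing is asked for, a point or a joint stands for the part that bears it (a point fixed in the world has none). Each returns a list of dicts, best first, with "score" (0 to 1); they miss things now and then, are a little off and sometimes report something else, mostly with a low value. They report only what shows in the picture. A call takes as long as a camera call. They do not tell look-alikes from the thing itself.
- r.masks_of(camera, label): "pixels" (420x560 bool, what is visible of it) and "rect" ([left, top, right, bottom] in pixels, round what is visible of it).
- r.pinpoint(camera, label): "point" ([column, row] in pixels: a listed point, or the origin of a listed thing).
The state is a dict: "t": time; "joints": joint angles; "qd": joint speeds; "effort": joint torques, N m; "tcp_pos": TCP position; "ee_rot": TCP orientation; "ft_force": force on the tool from outside, world axes, zero at the start; "ft_torque": the same for the moment, N m; "width": opening from 0.0 (shut) to 1.0 (fully open).
Only numpy, scipy, OpenCV 4.12 (cv2) and the standard library are available. Lean on these libraries where they do the work, as an engineer would, in place of code of your own. Each camera call takes 0.05 s, during which the arm holds its last target.

## Working session

There is one attempt and no reset: what is moved stays moved. The work goes in short steps, Python scripts to look and compute and a tool call to move; the robot and the scene stay as the last step left them, time stands still between calls to the robot, and variables do not carry over. Pictures are saved under pics/ and viewed, and the job is handed in when it is done.

Besides the shell and the picture viewer there is one more tool, called in YAML: its name, and indented under it one key for each argument. arm_command: Moves the arm, as the interface text tells. Its arguments: {"type":"object","properties":{"motion":{"type":"array","items":{"type":"array","items":{"type":"number"}}},"claw":{"type":"number"},"grip_force":{"type":"number"}},"required":["motion"]}

```bash
mkdir -p pics; cat > h.py <<'E'
import numpy as np, cv2
from workcell import r
def snap(cam,name):
    im=r.snapshot(cam); cv2.imwrite('pics/'+name+'.png',cv2.cvtColor(im,cv2.COLOR_RGB2BGR)); return im
def K(p):
    f=210/np.tan(np.radians(p['vertical_fov'])/2)
    return np.array([[f,0,p['cx']],[0,f,p['cy']],[0,0,1.]])
def ray(p,uv,z):
    R,_=cv2.Rodrigues(np.array(p['rvec'],float)); t=np.array(p['tvec'],float)
    c=-R.T@t; d=R.T@np.linalg.inv(K(p))@np.array([uv[0],uv[1],1.])
    return c+d*(z-c[2])/d[2]
def proj(p,X):
    R,_=cv2.Rodrigues(np.array(p['rvec'],float)); t=np.array(p['tvec'],float)
    q=(np.atleast_2d(X)@R.T+t)@K(p).T
    return q[:,:2]/q[:,2:]
E
python3 - <<'E'
from h import *
for c in ['scene','top','wrist']:
    print(c,r.camera_params(c)); snap(c,c+'0')
print(r.sense())
for n,z in [('cell_center',.0075),('recess',.02),('lamp_center',.04),('caddy_mid',0),('fixture',0)]:
    for c in ['top','scene']:
        p=r.camera_params(c)
        for d in r.pinpoint(c,n)[:3]:
            print(n,c,np.round(d['point'],1),round(d['score'],2),np.round(ray(p,d['point'],z),4))
E
```

```text
scene {'vertical_fov': 44.78583359120538, 'cx': 284.4743658708201, 'cy': 206.1720331867351, 'rvec': array([ 1.34474462,  2.19470557, -0.92852511]), 'tvec': array([ 0.25360619, -0.28486559,  1.74555659])}
top {'vertical_fov': 45.67510896622772, 'cx': 269.99837559079657, 'cy': 200.67524976986476, 'rvec': array([ 2.09376891, -2.10844985,  0.25388857]), 'tvec': array([-0.01421271,  0.57089046,  1.34564876])}
wrist {'vertical_fov': 64.35684754769304, 'cx': 277.46992883074086, 'cy': 211.0811332291155, 'rvec': array([-2.42668709, -1.56760662, -0.22596109]), 'tvec': array([-0.5485234 , -0.03750069,  0.37919884])}
{'t': 0.15, 'joints': array([ 1.01178594e+00,  3.26776679e-01, -1.93299983e-01,  1.05200431e+00,
       -6.07091906e-06,  1.43657269e+00]), 'qd': array([ 6.47496985e-05, -7.42267133e-04,  1.39876978e-03,  5.33227930e-04,
       -7.56574218e-04, -1.39335361e-03]), 'effort': array([ 8.94873428e-04, -4.43706179e+01,  2.62663865e+01,  1.04461433e-02,
       -1.09631426e-04,  9.17865549e-06]), 'tcp_pos': array([0.22645099, 0.50076387, 0.23070064]), 'ee_rot': array([-2.15352792e-04,  2.10
[... 584 characters left out ...]
0.2158 0.02  ]
recess scene [357.3 258.7] 0.65 [0.5823 0.22   0.02  ]
recess scene [363.5 254.3] 0.6 [0.5616 0.2288 0.02  ]
lamp_center top [346.8 194.4] 0.88 [ 0.5945 -0.2413  0.04  ]
lamp_center scene [199.4 203. ] 0.65 [ 0.6095 -0.2368  0.04  ]
lamp_center scene [473.3 244.4] 0.56 [0.4214 0.4699 0.04  ]
caddy_mid top [261.6 203.4] 0.65 [0.5785 0.0062 0.    ]
caddy_mid scene [285.5 239. ] 0.7 [0.5888 0.0195 0.    ]
fixture top [191.  207.7] 0.97 [0.5667 0.215  0.    ]
fixture top [185.1 202.8] 0.71 [0.5817 0.2329 0.    ]
fixture top [345.3 192.5] 0.65 [ 0.6103 -0.2438  0.    ]
fixture scene [358.1 256.9] 0.58 [0.5593 0.2153 0.    ]
fixture scene [175.2 155. ] 0.48 [ 0.4274 -0.4573  0.    ]
```

View pics/scene0.png

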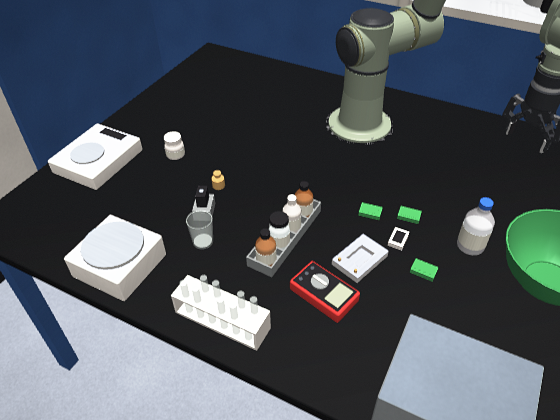

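View pics/top0.png

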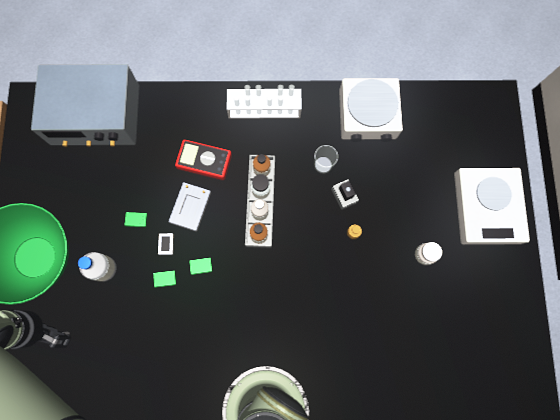

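View pics/wrist0.png

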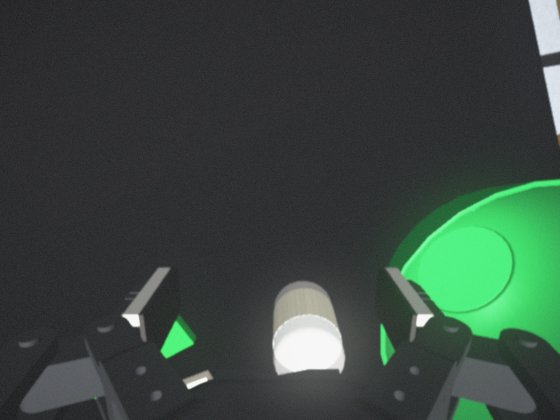

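The white tile with the black window at top image (166,244) / scene (398,237) fits the cell description. The green tiles at top (136,219), (164,278) and (200,266) are look-alikes. I'll confirm with one enlarged crop.

```bash
python3 - <<'E'
from h import *
im=cv2.imread('pics/top0.png')
c=im[175:290,120:225]; cv2.imwrite('pics/crop_top.png',cv2.resize(c,None,fx=5,fy=5,interpolation=cv2.INTER_CUBIC))
c=im[170:250,310:380]; cv2.imwrite('pics/crop_lamp.png',cv2.resize(c,None,fx=7,fy=7,interpolation=cv2.INTER_CUBIC))
p=r.camera_params('top')
pw=r.camera_params('wrist'); R,_=cv2.Rodrigues(pw['rvec']); print('wristcam pos',-R.T@pw['tvec'],'axes',np.round(R,3))
for n in ['cell','fixture','lamp']:
    for d in r.masks_of('top',n)[:4]:
        m=d['pixels'].astype(np.uint8); 
        cs,_=cv2.findContours(m,cv2.RETR_EXTERNAL,cv2.CHAIN_APPROX_NONE); k=max(cs,key=cv2.contourArea)
        rc=cv2.minAreaRect(k); print(n,round(d['score'],2),rc)
        z={'cell':.015,'fixture':.02,'lamp':.037}[n]
        W=np.array([ray(p,q,z)[:2] for q in k[:,0]]).astype(np.float32); print('   world',cv2.minAreaRect(W))
E
```

```text
wristcam pos [0.16028733 0.53059128 0.3737954 ] axes [[ 0.411  0.911 -0.   ]
 [ 0.874 -0.394  0.285]
 [ 0.26  -0.118 -0.958]]
cell 0.8 ((199.95388793945312, 265.63079833984375), (14.388028144836426, 21.333974838256836), 82.87498474121094)
   world ((0.3944166600704193, 0.1822764277458191), (0.04117866978049278, 0.06031311675906181), 8.013045310974121)
cell 0.71 ((135.0, 219.0), (14.0, 22.0), 90.0)
   world ((0.5308057069778442, 0.37384033203125), (0.0635954886674881, 0.04149635508656502), 89.62518310546875)
cell 0.6 ((165.0, 243.5), (21.0, 14.0), 90.0)
   world ((0.4584268033504486, 0.2844739854335785), (0.06232339143753052, 0.04030337184667587), 2.151479482650757)
cell 0.51 ((163.84616088867188, 278.26922607421875), (14.884167671203613, 22.20221710205078), 82.87498474121094)
   world ((0.35928159952163696, 0.28343862295150757), (0.042015884071588516, 0.062318701297044754), 6.670249938964844)
fixture 0.5 ((260.5, 164.0), (20.0, 17.0), 90.0)
   world ((0.6946073770523071, 0.008865559473633766), (0.050721000880002975, 0.062359634786844254), 89.58180236816406)
fixture 0.48 ((258.5, 209.5), (21.0, 17.0), 90.0)
   world ((0.5558185577392578, 0.01517902035266161), (0.049659859389066696, 0.06269077956676483), 89.64636993408203)
lamp 0.88 ((343.7000427246094, 193.8999786376953), (25.491174697875977, 20.124608993530273), 63.43495178222656)
   world ((0.5974261164665222, -0.23257586359977722), (0.07571235299110413, 0.059793394058942795), 23.6118221282959)
```

View pics/crop_top.png

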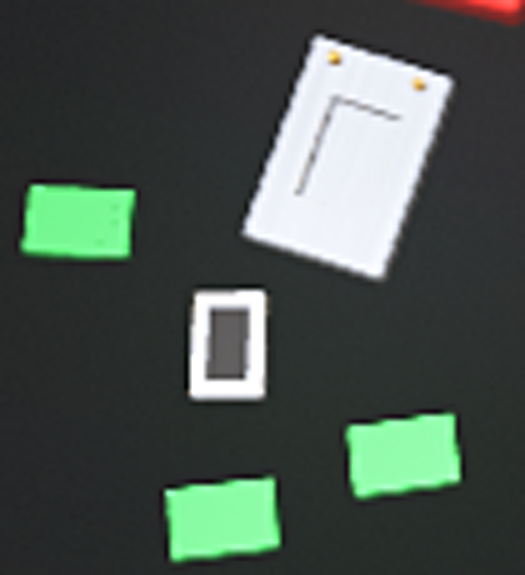

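View pics/crop_lamp.png

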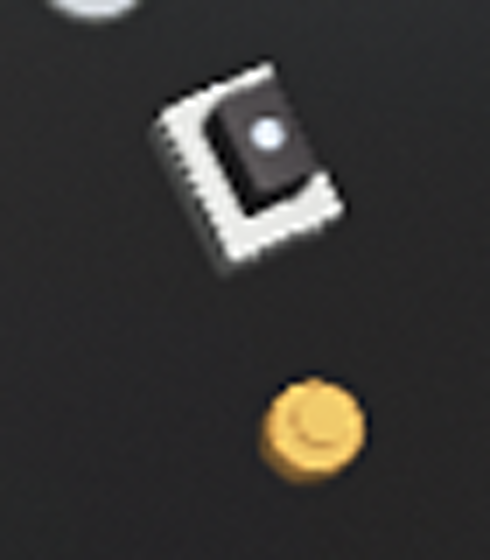

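The enlarged crop confirms it: the white tile with the dark window at crop (228,344), i.e. top (165.6,243.8), is the cassette and the three green ones are decoys. The fixture is at top (190,206) with its posts at (187,186) and (204,192). The lamp is at (345,193).

```bash
python3 - <<'E'
from h import *
p=r.camera_params('top')
def fit(pts,z,off=(120,175),s=5):
    W=np.array([ray(p,(a/s+off[0],b/s+off[1]),z)[:2] for a,b in pts]); print(np.round(W,4))
    c=W.mean(0); v=(W[0]+W[1]-W[2]-W[3])/2; w=(W[0]+W[3]-W[1]-W[2])/2
    print('c',c,'xang',np.degrees(np.arctan2(v[1],v[0])),'yang',np.degrees(np.arctan2(w[1],w[0])),np.linalg.norm(v),np.linalg.norm(w))
fit([(315,36),(452,80),(383,278),(244,236)],.02)
fit([(195,291),(267,291),(264,398),(190,396)],.015)
fit([(155,122),(272,66),(345,207),(236,265)],.037,(310,170),7)
for n,z in [('flask',0),('weight',0),('beaker',0),('meter',0),('bottle1',.005)]:
    for d in r.pinpoint('top',n)[:1]: print(n,d['point'],round(d['score'],2),np.round(ray(p,d['point'],z),3))
E
```

```text
[[0.6395 0.2378]
 [0.6122 0.1564]
 [0.4945 0.1939]
 [0.5197 0.2749]]
c [0.56648072 0.21575205] xang -17.43109075398476 yang 72.08672994649659 0.12453935523982813 0.08534353498650088
[[0.4885 0.303 ]
 [0.4882 0.2614]
 [0.4262 0.2608]
 [0.4276 0.3032]]
c [0.45760925 0.28207757] xang 0.17160511423088848 yang 88.82805195167492 0.06142060369634894 0.041968899719992216
[[ 0.6164 -0.1999]
 [ 0.6404 -0.2498]
 [ 0.5796 -0.2774]
 [ 0.5552 -0.2311]]
c [ 0.59790061 -0.23954738] xang 25.728452573336572 yang 116.66025867202966 0.06771245974598522 0.053753133325651924
flask [102.6, 265.4] 0.97 [0.398 0.464 0.   ]
weight [261.5, 202.0] 0.56 [0.583 0.006 0.   ]
beaker [319.4, 164.1] 0.96 [ 0.699 -0.169  0.   ]
meter [205.8, 161.6] 0.94 [0.709 0.174 0.   ]
bottle1 [260.1, 214.5] 0.81 [0.544 0.011 0.005]
```

arm_command:
  motion:
    - [20, -20, 0, 0.05]
    - [50, -50, 0, 0.13]
    - [80, -80, 0, 0.2]
    - [110, -110, 0, 0.28]
    - [140, -140, 0, 0.35]
    - [170, -170, 0, 0.42]
    - [200, -195, 0, 0.42]
    - [215, -220, 0, 0.42]
  claw: 1

```text
t: 1.72
tcp_pos: [0.445, 0.2793, 0.2315]
ee_rot: [0.001, 0.003, 1.0, 0.0]
ft_force: [-0.4, 1.1, 1.1]
width: 0.998
```

arm_command:
  motion:
    - [5, -5, 0, 0]
    - [5, -5, 0, 0]
    - [5, -5, 0, 0]

```text
t: 1.97
tcp_pos: [0.4464, 0.2763, 0.2312]
ee_rot: [-0.0, 0.003, 1.0, 0.0]
ft_force: [-0.4, 0.1, -0.3]
width: 1.0
```

```bash
python3 - <<'E'
from h import *
s=r.sense(); print(s['t'],s['tcp_pos'],s['ee_rot'],np.round(s['joints'],3))
snap('wrist','w1')
p=r.camera_params('wrist'); print(p)
import json; json.dump({k:(v.tolist() if hasattr(v,'tolist') else v) for k,v in p.items()},open('w1.json','w'))
print(proj(p,np.array([[.4576,.2821,.015],[.5665,.2158,.02]])))
E
```

```text
1.9667 [0.44642476 0.27625172 0.23121461] [-3.23731599e-04  2.78135596e-03  9.99996049e-01  2.45533371e-04] [ 4.130e-01  2.800e-01 -2.570e-01  1.034e+00  1.000e-03  4.190e-01]
{'vertical_fov': 64.35684754769304, 'cx': 277.46992883074086, 'cy': 211.0811332291155, 'rvec': array([-2.06959792, -2.0628833 , -0.29971392]), 'tvec': array([-0.27778151, -0.46331763,  0.25235273])}
[[282.73901547 191.79977027]
 [226.55796221 282.84560828]]
```

View pics/w1.png

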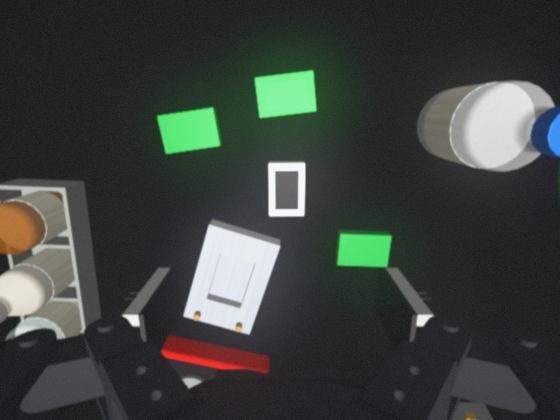

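The wrist view shows the white cell at (287,189), the fixture at (232,277) with posts at (197,316) and (239,327), and green decoys at (189,130), (286,94) and (364,249). I'll rectify it to get precise positions.

```bash
cat >> h.py <<'E'
def rect(im,p,z,x0,x1,y0,y1,s=4000.):
    # world-plane rectification: col = (y1-y)*s, row=(x1-x)*s
    src=np.array([[x1,y1],[x1,y0],[x0,y0],[x0,y1]]); 
    uv=proj(p,np.c_[src,np.full(4,z)]).astype(np.float32)
    dst=np.float32([[ (y1-b)*s,(x1-a)*s] for a,b in src])
    H=cv2.getPerspectiveTransform(uv,dst)
    return cv2.warpPerspective(im,H,(int((y1-y0)*s),int((x1-x0)*s)),flags=cv2.INTER_CUBIC)
def toworld(q,x1,y1,s=4000.): return np.array([x1-q[1]/s,y1-q[0]/s])
E
python3 - <<'E'
from h import *
import json
p=json.load(open('w1.json')); im=cv2.imread('pics/w1.png')
def white(im,thr): return ((im.min(2)>thr)).astype(np.uint8)
for nm,z,(x0,x1,y0,y1) in [('cell',.015,(.40,.51,.23,.33)),('fix',.02,(.47,.66,.13,.30))]:
    w=rect(im,p,z,x0,x1,y0,y1); cv2.imwrite(f'pics/r_{nm}.png',w)
    for thr in (90,120,150):
        m=white(w,thr); 
        cs,_=cv2.findContours(m,cv2.RETR_EXTERNAL,cv2.CHAIN_APPROX_NONE)
        k=max(cs,key=cv2.contourArea); rc=cv2.minAreaRect(k); b=cv2.boxPoints(rc)
        print(nm,thr,toworld(rc[0],x1,y1),np.array(rc[1])/4,rc[2])
E
```

```text
cell 90 [0.455 0.286] [63.5 42.5] 90.0
cell 120 [0.45512501 0.286     ] [62.24999237 41.49999237] 90.0
cell 150 [0.45525 0.286  ] [61.  40.5] 90.0
fix 90 [0.56235013 0.22067416] [ 86.53404236 133.81182861] 18.15949058532715
fix 120 [0.56273694 0.22049969] [ 85.57030487 131.60389709] 18.14703369140625
fix 150 [0.56483202 0.21979641] [ 84.67581177 125.85450745] 18.13808250427246
```

View pics/r_fix.png

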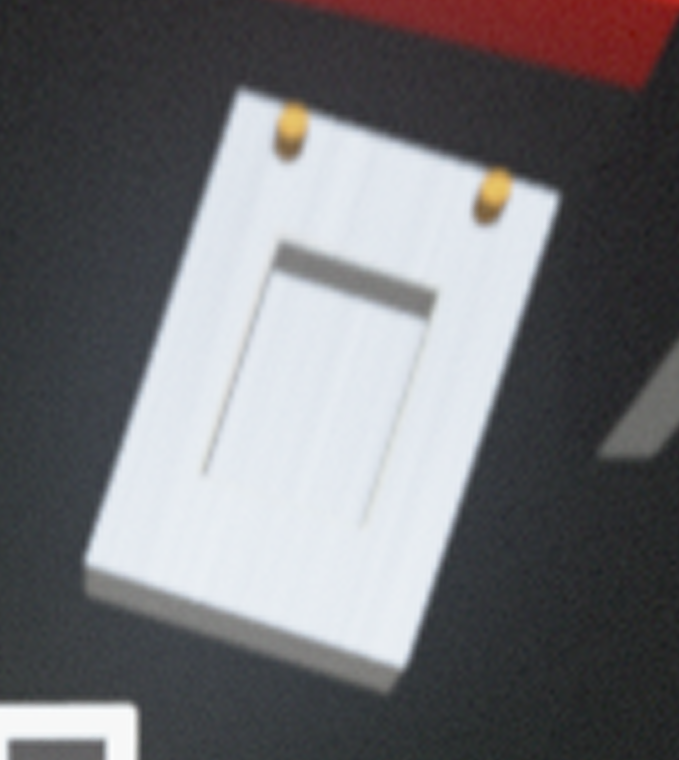

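View pics/r_cell.png

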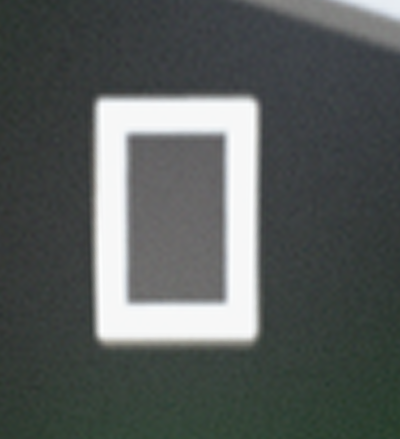

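arm_command:
  motion:
    - [5, 4, -35, 0]
    - [9, 8, -75, 0]
    - [9, 8, -115, 0]
    - [9, 8, -150, 0]
    - [9, 8, -180, 0]
    - [9, 8, -200, 0]
    - [9, 8, -200, 0]
  claw: 1

```text
t: 2.6
tcp_pos: [0.4511, 0.2842, 0.0272]
ee_rot: [-0.004, 0.001, 1.0, -0.001]
ft_force: [-1.4, -0.1, -0.4]
width: 1.0
```

```bash
python3 - <<'E'
from h import *
s=r.sense(); print(s['t'],s['tcp_pos'],s['ee_rot'],s['ft_force'])
im=snap('wrist','w2'); p=r.camera_params('wrist')
t=s['tcp_pos']; print('tcp px',proj(p,t[None]))
x0,x1,y0,y1=.40,.51,.23,.33
w=rect(im,p,.015,x0,x1,y0,y1)
m=(w.min(2)>130).astype(np.uint8); cs,_=cv2.findContours(m,cv2.RETR_EXTERNAL,cv2.CHAIN_APPROX_NONE)
for k in sorted(cs,key=cv2.contourArea)[-2:]:
    rc=cv2.minAreaRect(k); print(toworld(rc[0],x1,y1),np.array(rc[1])/4,rc[2])
E
```

```text
2.6 [0.45108863 0.28418155 0.02723071] [-3.68796870e-03  9.17030614e-04  9.99991691e-01 -1.47510604e-03] [-1.43375097 -0.12144804 -0.44634729]
tcp px [[277.40227317 267.75718584]]
[0.42625 0.283  ] [0.5 0.5] 90.0
[0.458 0.286] [63.  40.5] 90.0
```

View pics/w2.png

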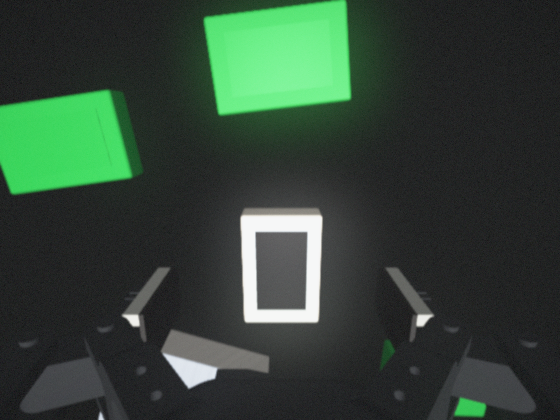

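The cell is at (282,268), between the fingers (centre column 277.5) and square to them. I'll descend and grip.

arm_command:
  motion:
    - [1, 2, -8, 0]
    - [1, 2, -16, 0]
    - [1, 2, -23, 0]
    - [1, 2, -23, 0]
    - [1, 2, -23, 0]

```text
t: 3.07
tcp_pos: [0.4566, 0.2862, 0.0084]
ee_rot: [-0.0, 0.002, 1.0, -0.0]
ft_force: [0.3, -0.8, -0.3]
width: 1.001
```

arm_command:
  motion:
    - [0, 0, 0, 0]
    - [0, 0, 0, 0]
    - [0, 0, 0, 0]
    - [0, 0, 0, 0]
    - [0, 0, 0, 0]
    - [0, 0, 0, 0]
    - [0, 0, 0, 0]
    - [0, 0, 0, 0]
  claw: 0.3
  grip_force: 30

```text
t: 3.73
tcp_pos: [0.457, 0.2862, 0.0088]
ee_rot: [0.0, 0.002, 1.0, 0.0]
ft_force: [-1.1, -0.3, 5.5]
width: 0.452
```

```bash
python3 - <<'E'
from h import *
s=r.sense(); print(s['t'],s['tcp_pos'],s['ee_rot'],s['ft_force'],s['width'])
im=snap('wrist','w3')
E
```

```text
3.7333 [0.45699529 0.28615114 0.00882363] [3.53421438e-04 2.45784715e-03 9.99996915e-01 5.82063032e-05] [-1.05280831 -0.34954466  5.51841507] 0.452135423086572
```

View pics/w3.png

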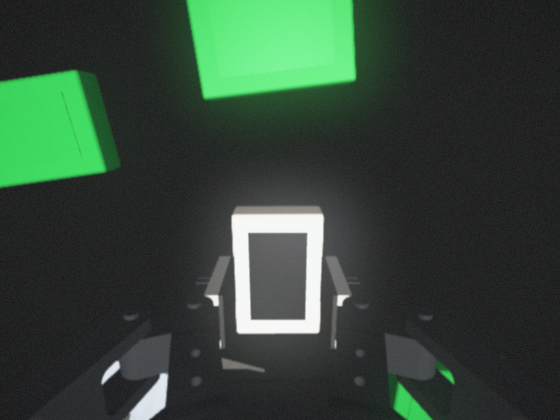

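arm_command:
  motion:
    - [0, 0, 0, 0]
    - [0, 0, 0, 0]
    - [0, 0, 0, 0]
    - [0, 0, -3, 0]
    - [0, 0, -5, 0]
    - [0, 0, -5, 0]
    - [0, 0, -5, 0]
  claw: 0.65

```text
t: 4.37
tcp_pos: [0.4564, 0.286, 0.0029]
ee_rot: [-0.0, 0.002, 1.0, -0.0]
ft_force: [-0.3, -0.4, 0.1]
width: 0.65
```

arm_command:
  motion:
    - [0, 0, 0, 0]
    - [0, 0, 0, 0]
    - [0, 0, 0, 0]
    - [0, 0, 0, 0]
    - [0, 0, 0, 0]
    - [0, 0, 0, 0]
    - [0, 0, 0, 0]
    - [0, 0, 0, 0]
  claw: 0.3
  grip_force: 30

```text
t: 5.03
tcp_pos: [0.4568, 0.2862, 0.0034]
ee_rot: [0.0, 0.002, 1.0, 0.0]
ft_force: [-0.5, 0.0, 2.1]
width: 0.461
```

```bash
python3 - <<'E'
from h import *
s=r.sense(); print(s['t'],s['tcp_pos'],s['ee_rot'],s['ft_force'],s['width'])
im=snap('wrist','w4'); cv2.imwrite('pics/w4c.png',cv2.resize(cv2.cvtColor(im,cv2.COLOR_RGB2BGR)[190:400,170:390],None,fx=2.8,fy=2.8,interpolation=cv2.INTER_CUBIC))
E
```

```text
5.0333 [0.45680715 0.28618434 0.00337463] [1.25643896e-04 2.39371975e-03 9.99997126e-01 4.16491972e-05] [-4.60473323e-01  1.13828150e-04  2.11354723e+00] 0.4608731878562576
```

View pics/w4c.png

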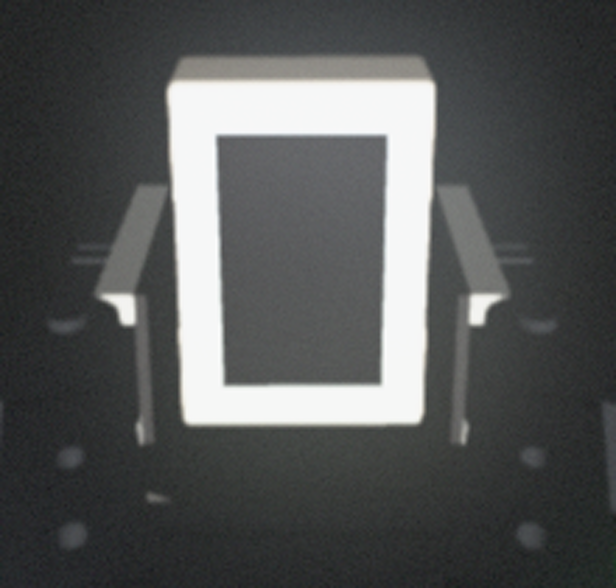

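The cell is between the pads and stopped the jaws at 0.461, about 39 mm. I'll lift and check.

arm_command:
  motion:
    - [0, 0, 5, 0]
    - [0, 0, 15, 0]
    - [0, 0, 30, 0]
    - [0, 0, 45, 0]
    - [0, 0, 55, 0]
    - [0, 0, 55, 0]
    - [0, 0, 55, 0]
  grip_force: 40

```text
t: 5.67
tcp_pos: [0.4572, 0.2863, 0.059]
ee_rot: [0.001, 0.002, 1.0, 0.0]
ft_force: [0.3, 0.2, -0.0]
width: 0.455
```

```bash
python3 - <<'E'
from h import *
s=r.sense(); print(s['t'],s['tcp_pos'],s['ee_rot'],s['ft_force'],s['width'])
im=snap('wrist','w5'); snap('scene','s5')
E
```

```text
5.6667 [0.45720567 0.28634863 0.05900306] [7.54019365e-04 2.41160229e-03 9.99996755e-01 3.24802223e-04] [ 0.29670084  0.15336453 -0.03319729] 0.45493278720037006
```

View pics/w5.png

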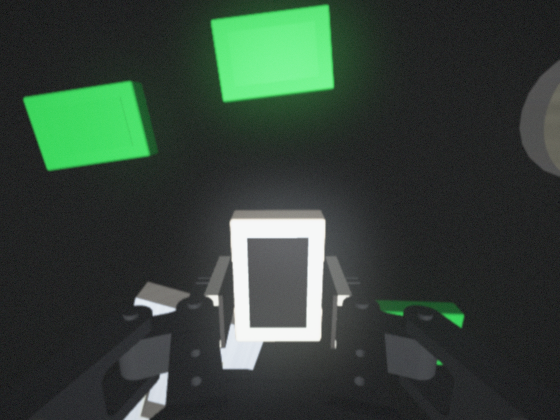

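The cell is firmly held at (278,278). I'll turn to the fixture's angle and go just beyond the recess, so the wrist camera sees the recess and the held cell in one view.

arm_command:
  motion:
    - [0, 0, 20, -0.05]
    - [15, -8, 45, -0.12]
    - [45, -22, 61, -0.2]
    - [80, -40, 61, -0.27]
    - [115, -57, 61, -0.309]
    - [150, -74, 61, -0.309]
    - [175, -87, 61, -0.309]
    - [184, -91, 61, -0.309]

```text
t: 6.43
tcp_pos: [0.644, 0.1922, 0.1178]
ee_rot: [0.0, 0.158, 0.987, -0.0]
ft_force: [-0.8, -0.1, 0.0]
width: 0.453
```

arm_command:
  motion:
    - [0, 0, 0, 0]
    - [0, 0, 0, 0]
    - [0, 0, 0, 0]

```text
t: 6.68
tcp_pos: [0.6387, 0.1958, 0.1184]
ee_rot: [-0.001, 0.156, 0.988, -0.0]
ft_force: [0.1, -0.2, -0.7]
width: 0.453
```

```bash
python3 - <<'E'
from h import *
import pickle
s=r.sense(); print(s['t'],s['tcp_pos'],s['ee_rot'],s['ft_force'],s['width'],np.round(s['joints'],3))
p=r.camera_params('wrist'); im=snap('wrist','w6'); pickle.dump((s,p),open('w6.pkl','wb'))
E
```

```text
6.6833 [0.63871774 0.19578619 0.11835257] [-1.35963892e-03  1.55760403e-01  9.87793896e-01 -2.59209441e-04] [ 0.12834421 -0.19645575 -0.65105409] 0.45331184411685327 [ 0.187  0.629 -0.002  0.943  0.     0.5  ]
```

View pics/w6.png

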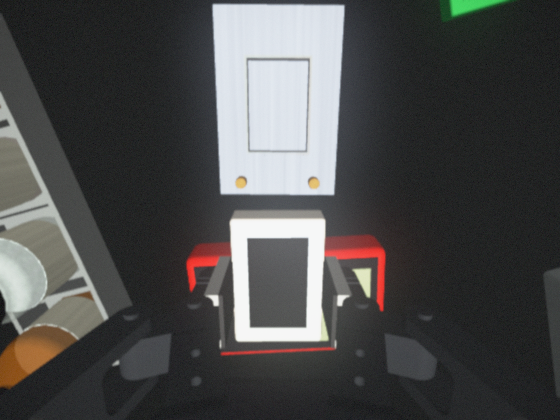

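The recess is clear at (278,105), the posts at (241,182) and (314,182), and the held cell is at (278,278). I'll measure both in this one image.

```bash
cat >> h.py <<'E'
def planefit(im,p,z,c,ang,L,W,half,s=5000.):
    pass
E
python3 - <<'E'
from h import *
import pickle
s,p=pickle.load(open('w6.pkl','rb')); im=cv2.imread('pics/w6.png')
t=s['tcp_pos']
g=cv2.cvtColor(im,cv2.COLOR_BGR2GRAY)
def refine(px): 
    q=np.float32(px).reshape(-1,1,2).copy()
    cv2.cornerSubPix(g,q,(4,4),(-1,-1),(3,50,.01)); return q[:,0]
def rep(n,px,z):
    W=np.array([ray(p,q,z)[:2] for q in px])
    c=W.mean(0); v=(W[3]+W[2]-W[0]-W[1])/2; w=(W[0]+W[3]-W[1]-W[2])/2
    # order: TL TR BR BL in image ; down = +x
    print(n,np.round(px,1).tolist(),'c',np.round(c,4),'xang %.2f'%np.degrees(np.arctan2(v[1],v[0])),'yang(img right) %.2f'%np.degrees(np.arctan2(-w[1],-w[0])),np.linalg.norm(v),np.linalg.norm(w)); return c
rec=refine([(248,58),(310,59),(307,152),(249,151)])
fx=refine([(214,6),(344,6),(334,194),(221,194)])
cl=refine([(232,219),(324,219),(321,341),(236,341)])
rep('rec',rec,.02); rep('fix',fx,.02); rep('cell',cl,t[2]+.0116)
print('tcp',t[:2])
c=im[0:210,200:360]; cv2.imwrite('pics/w6c.png',cv2.resize(c,None,fx=3.8,fy=2.8,interpolation=cv2.INTER_CUBIC))
E
```

```text
rec [[246.3000030517578, 58.400001525878906], [309.0, 59.0], [306.29998779296875, 150.89999389648438], [248.3000030517578, 150.8000030517578]] c [0.5658 0.2186] xang -18.09 yang(img right) 71.83 0.06047935998133433 0.04155218987153958
fix [[212.3000030517578, 3.5999999046325684], [343.8999938964844, 4.699999809265137], [333.70001220703125, 194.39999389648438], [220.3000030517578, 193.60000610351562]] c [0.5657 0.2187] xang -18.22 yang(img right) 71.73 0.12411260997094188 0.08391027539765608
cell [[229.3000030517578, 220.39999389648438], [324.8999938964844, 219.39999389648438], [321.0, 341.0], [235.89999389648438, 340.6000061035156]] c [0.6381 0.1956] xang -17.26 yang(img right) 72.35 0.05874639369878861 0.03939170382376325
tcp [0.63871774 0.19578619]
```

View pics/w6c.png

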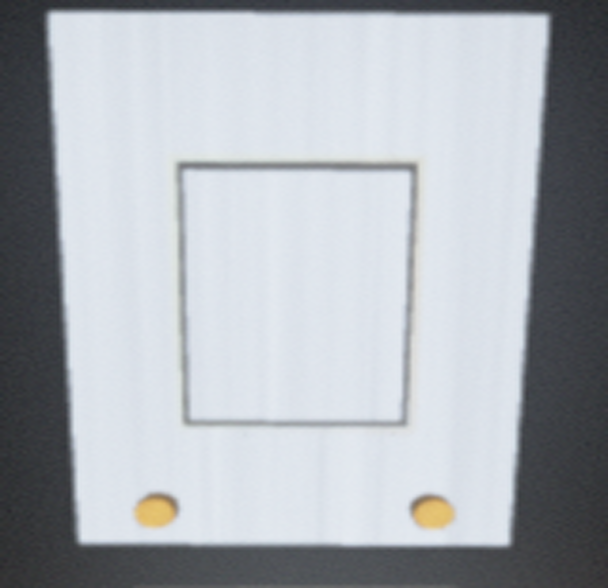

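arm_command:
  motion:
    - [-25, 8, 0, -0.003]
    - [-55, 17, -5, -0.006]
    - [-72, 23, -30, -0.006]
    - [-72, 23, -60, -0.006]
    - [-72, 23, -80, -0.006]
    - [-72, 23, -88, -0.006]
    - [-72, 23, -88, -0.006]
    - [-72, 23, -88, -0.006]

```text
t: 7.4
tcp_pos: [0.5685, 0.2187, 0.0319]
ee_rot: [0.0, 0.159, 0.987, 0.0]
ft_force: [0.5, -0.2, 0.5]
width: 0.456
```

```bash
python3 - <<'E'
from h import *
import pickle
s=r.sense(); print(s['t'],s['tcp_pos'],s['ee_rot'],s['ft_force'],s['width'],np.round(s['joints'],3))
p=r.camera_params('wrist'); im=snap('wrist','w7'); pickle.dump((s,p),open('w7.pkl','wb'))
t=s['tcp_pos']
# predicted recess and block outline 
R=np.array([.5658,.2186]); a=np.radians(-18.1); ex=np.array([np.cos(a),np.sin(a)]); ey=np.array([-ex[1],ex[0]])
for L,W in((.062,.042),(.124,.084)):
    C=[np.r_[R+sx*ex*L/2+sy*ey*W/2,.02] for sx,sy in((-1,1),(-1,-1),(1,-1),(1,1))]
    print(np.round(proj(p,np.array(C)),1).tolist())
E
```

```text
7.4 [0.56847219 0.21865566 0.03185021] [3.01167860e-05 1.58807422e-01 9.87309577e-01 3.13788631e-05] [ 0.50936349 -0.18441213  0.47643552] 0.45632360210445494 [ 0.246  0.625 -0.268  0.678  0.     0.565]
[[320.6, 197.4], [232.5, 197.6], [237.3, 311.1], [316.5, 310.9]]
[[369.7, 130.5], [183.1, 130.9], [201.6, 359.8], [352.6, 359.5]]
```

View pics/w7.png

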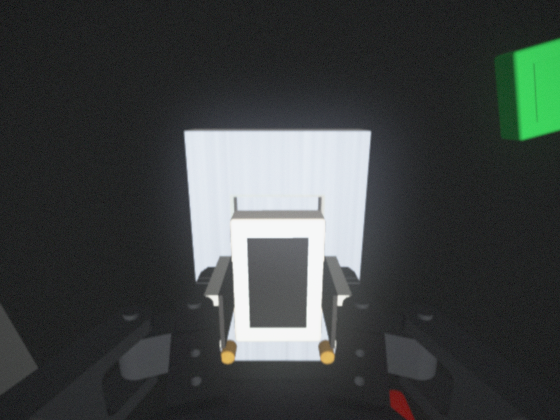

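```bash
python3 - <<'E'
from h import *
import pickle
s,p=pickle.load(open('w7.pkl','rb')); im=cv2.imread('pics/w7.png')
c=im[185:235,220:340]; cv2.imwrite('pics/w7c.png',cv2.resize(c,None,fx=6,fy=6,interpolation=cv2.INTER_CUBIC))
s=r.sense(); print(s['t'],s['tcp_pos'])
E
```

```text
7.45 [0.56937026 0.21867874 0.03255064]
```

View pics/w7c.png

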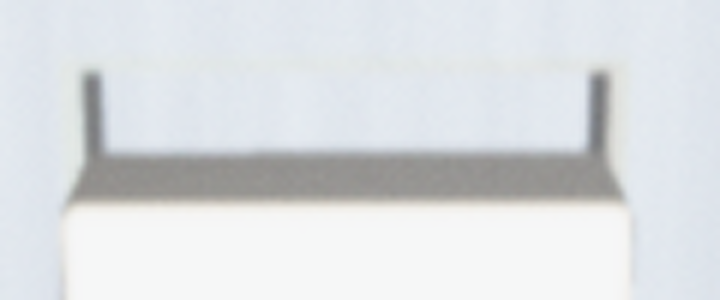

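```bash
python3 - <<'E'
from h import *
import pickle
s,p=pickle.load(open('w7.pkl','rb')); t=s['tcp_pos']
a=np.radians(-18.1); ex=np.array([np.cos(a),np.sin(a)])
for zb in (t[2]-.0044,t[2]-.0034,t[2]-.0024):
  for row in (210.3,211):
    print(zb,row,(ray(p,(277.5,row),zb)[:2]@ex-ray(p,(277.5,196.7),.02)[:2]@ex)*1000)
print((ray(p,(277.5,219.3),t[2]+.0116)[:2]@ex-ray(p,(277.5,196.7),.02)[:2]@ex)*1000)
print(r.sense()['tcp_pos'])
E
```

```text
0.027450207314293158 210.3 4.555478150334357
0.027450207314293158 211 4.890601391943584
0.02845020731429316 210.3 4.26024348863746
0.02845020731429316 211 4.593085150012111
0.02945020731429316 210.3 3.965008826940397
0.02945020731429316 211 4.295568908080638
3.699739644257738
[0.56937026 0.21867874 0.03255064]
```

arm_command:
  motion:
    - [0, 0, 0, 0]
    - [0, 0, 0, 0]
    - [0, 0, 0, 0]

```text
t: 7.7
tcp_pos: [0.5696, 0.2182, 0.0324]
ee_rot: [0.001, 0.159, 0.987, 0.0]
ft_force: [0.0, -0.3, -1.3]
width: 0.452
```

```bash
python3 - <<'E'
from h import *
import pickle
s=r.sense(); print(s['t'],s['tcp_pos'],s['ee_rot'],s['qd'])
p=r.camera_params('wrist'); im=snap('wrist','w8'); pickle.dump((s,p),open('w8.pkl','wb'))
c=cv2.cvtColor(im,cv2.COLOR_RGB2BGR)[185:235,220:340]; cv2.imwrite('pics/w8c.png',cv2.resize(c,None,fx=6,fy=6,interpolation=cv2.INTER_CUBIC))
g=im[:,276:281].mean((1,2)); print(np.round(g[190:224],0))
E
```

```text
7.7 [0.56958781 0.2182367  0.0323823 ] [8.78253095e-04 1.59324826e-01 9.87225750e-01 3.82444475e-04] [-1.77874112e-03  6.14084100e-03 -6.31624086e-03 -3.15333602e-04
  3.98925231e-04  2.05297104e-05]
[232. 231. 230. 230. 231. 231. 231. 231. 231. 230. 230. 231. 231. 231.
 231. 230. 231. 230. 228. 216. 182. 152. 147. 147. 149. 149. 148. 155.
 188. 229. 243. 245. 246. 247.]
```

View pics/w8c.png

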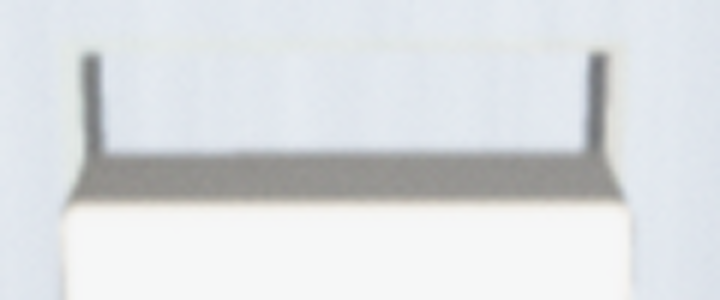

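```bash
python3 - <<'E'
from h import *
import pickle
s,p=pickle.load(open('w8.pkl','rb')); t=s['tcp_pos']
a=np.radians(-18.1); ex=np.array([np.cos(a),np.sin(a)])
for row in (210,210.8):
    print((ray(p,(277.5,row),t[2]-.0034)[:2]@ex-ray(p,(277.5,193.7),.02)[:2]@ex)*1000)
print((ray(p,(277.5,218.3),t[2]+.0116)[:2]@ex-ray(p,(277.5,193.7),.02)[:2]@ex)*1000)
print((ray(p,(277.5,340.8),t[2]+.0116)[:2]@ex-ray(p,(277.5,193.7),.02)[:2]@ex)*1000)
E
```

```text
5.442872728000426
5.823174377447726
4.566214246830514
64.14953245273568
```

arm_command:
  motion:
    - [-2, 0.6, -2, 0]
    - [-3.4, 1.1, -4, 0]
    - [-3.4, 1.1, -6, 0]
    - [-3.4, 1.1, -6, 0]
    - [-3.4, 1.1, -6, 0]
    - [-3.4, 1.1, -6, 0]

```text
t: 8.25
tcp_pos: [0.5653, 0.2193, 0.0252]
ee_rot: [-0.0, 0.159, 0.987, -0.0]
ft_force: [-0.1, -0.8, -0.2]
width: 0.454
```

```bash
python3 - <<'E'
from h import *
import pickle
s=r.sense(); print(s['t'],s['tcp_pos'],s['ee_rot'],s['ft_force'])
p=r.camera_params('wrist'); im=snap('wrist','w9'); pickle.dump((s,p),open('w9.pkl','wb'))
c=cv2.cvtColor(im,cv2.COLOR_RGB2BGR)[185:235,220:340]; cv2.imwrite('pics/w9c.png',cv2.resize(c,None,fx=6,fy=6,interpolation=cv2.INTER_CUBIC))
E
```

```text
8.25 [0.5652635  0.21925104 0.02519082] [-5.27934669e-05  1.59194804e-01  9.87247188e-01 -2.21581505e-05] [-0.06209112 -0.77504948 -0.19569082]
```

View pics/w9c.png

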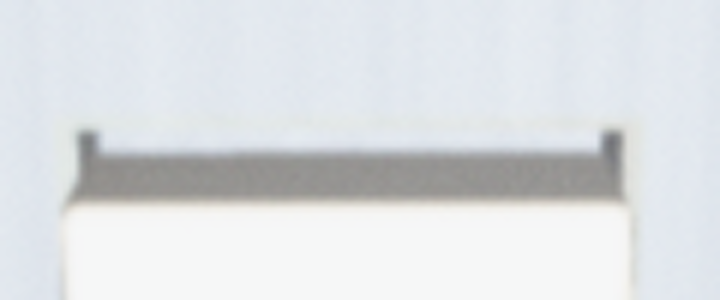

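arm_command:
  motion:
    - [-0.3, 0.6, 0, 0]
    - [-0.3, 0.6, -2, 0]
    - [-0.3, 0.6, -4, 0]
    - [-0.3, 0.6, -6, 0]
    - [-0.3, 0.6, -6, 0]

```text
t: 8.72
tcp_pos: [0.5651, 0.2198, 0.0189]
ee_rot: [0.0, 0.159, 0.987, -0.0]
ft_force: [0.5, -0.5, -1.8]
width: 0.455
```

```bash
python3 - <<'E'
from h import *
import pickle
s=r.sense(); print(s['t'],s['tcp_pos'],s['ee_rot'],s['ft_force'],s['ft_torque'])
p=r.camera_params('wrist'); im=snap('wrist','w10')
c=cv2.cvtColor(im,cv2.COLOR_RGB2BGR)[185:365,190:370]; cv2.imwrite('pics/w10c.png',cv2.resize(c,None,fx=3.3,fy=3.3,interpolation=cv2.INTER_CUBIC))
E
```

```text
8.7167 [0.56508136 0.21977799 0.01894415] [ 5.92648612e-05  1.59264553e-01  9.87235938e-01 -4.55487891e-05] [ 0.51874712 -0.53867501 -1.79015608] [-0.04630261 -0.10758954  0.00782068]
```

View pics/w10c.png

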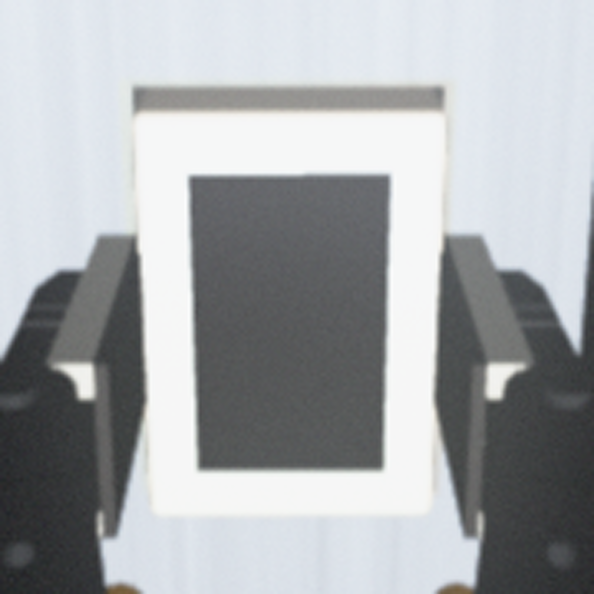

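It has gone in about 4.5 mm with no resistance. I'll go on down.

arm_command:
  motion:
    - [0, 0, -1.5, 0]
    - [0, 0, -3, 0]
    - [0, 0, -3, 0]

```text
t: 9.02
tcp_pos: [0.5652, 0.2199, 0.0187]
ee_rot: [0.001, 0.159, 0.987, 0.0]
ft_force: [-6.1, -1.1, 18.6]
width: 0.455
```

arm_command:
  motion:
    - [0, 0, -1, 0]
    - [0, 0, -2, 0]
    - [0, 0, -2, 0]

```text
t: 9.27
tcp_pos: [0.5652, 0.2199, 0.0186]
ee_rot: [0.001, 0.159, 0.987, 0.0]
ft_force: [-10.4, -3.9, 31.4]
width: 0.458
```

arm_command:
  motion:
    - [0, 0, 2.5, 0]
    - [0, 0, 5, 0]
    - [0, 0, 5, 0]

```text
t: 9.52
tcp_pos: [0.5653, 0.22, 0.0198]
ee_rot: [0.0, 0.159, 0.987, 0.0]
ft_force: [0.3, 0.4, -1.2]
width: 0.455
```

arm_command:
  motion:
    - [0, 0, 0, 0]
    - [0, 0, 0, 0]
    - [0, 0, 0, 0]
    - [0, 0, 0, 0]
    - [0, 0, 15, 0]
    - [0, 0, 35, 0]
    - [0, 0, 60, 0]
    - [0, 0, 60, 0]
  claw: 0.65

```text
t: 10.18
tcp_pos: [0.5679, 0.2207, 0.0835]
ee_rot: [0.003, 0.159, 0.987, 0.001]
ft_force: [1.7, 0.3, 0.1]
width: 0.65
```

```bash
python3 - <<'E'
from h import *
import pickle
s=r.sense(); print(s['t'],s['tcp_pos'],s['ee_rot'],s['ft_force'],s['ft_torque'])
p=r.camera_params('wrist'); im=snap('wrist','w11'); snap('scene','s11')
E
```

```text
10.1833 [0.5678881  0.22065673 0.08351944] [0.00300467 0.1591717  0.98724546 0.00132199] [1.68780164 0.2796594  0.06625837] [ 0.03846227 -0.07762631 -0.00291126]
```

View pics/w11.png

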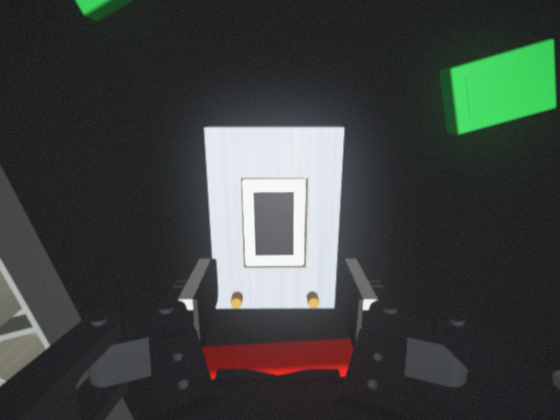

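The cassette has dropped in and looks even all round at (274,223). I'll close the fingers and press on its centre.

arm_command:
  motion:
    - [0, 0, 0, 0]
    - [0, 0, 0, 0]
    - [0, 0, 0, 0]
    - [0, 0, -15, 0]
    - [0, 0, -35, 0]
    - [0, 0, -50, 0]
    - [0, 0, -55, 0]
    - [0, 0, -55, 0]
  claw: 0

```text
t: 10.95
tcp_pos: [0.5632, 0.2194, 0.0222]
ee_rot: [-0.002, 0.159, 0.987, -0.001]
ft_force: [0.4, -0.9, -0.5]
width: -0.002
```

arm_command:
  motion:
    - [0, 0, -2, 0]
    - [0, 0, -4, 0]
    - [0, 0, -5, 0]
    - [0, 0, -6, 0]
    - [0, 0, -6, 0]

```text
t: 11.37
tcp_pos: [0.5657, 0.22, 0.0201]
ee_rot: [0.001, 0.159, 0.987, 0.0]
ft_force: [-2.0, 0.1, 7.7]
width: -0.005
```

arm_command:
  motion:
    - [0, 0, -1, 0]
    - [0, 0, -2, 0]
    - [0, 0, -2, 0]

```text
t: 11.62
tcp_pos: [0.5658, 0.2201, 0.02]
ee_rot: [0.001, 0.159, 0.987, 0.0]
ft_force: [-7.0, -1.4, 21.4]
width: 0.004
```

arm_command:
  motion:
    - [0, 0, 10, 0]
    - [-5, 2, 40, 0]
    - [0, 0, 80, 0]
    - [30, -10, 110, 0]
    - [60, -20, 120, 0]
    - [70, -23, 120, 0]
    - [70, -23, 120, 0]

```text
t: 12.2
tcp_pos: [0.6391, 0.1959, 0.1388]
ee_rot: [0.003, 0.16, 0.987, 0.001]
ft_force: [-0.1, -0.4, 0.1]
width: 0.002
```

```bash
python3 - <<'E'
from h import *
import pickle
s=r.sense(); print(s['t'],s['tcp_pos'],s['ee_rot'],s['ft_force'])
p=r.camera_params('wrist'); im=snap('wrist','w12'); snap('scene','s12')
pickle.dump((s,p),open('w12.pkl','wb'))
E
```

```text
12.2 [0.63908952 0.19589314 0.13875352] [3.05108628e-03 1.60322175e-01 9.87059614e-01 9.00218819e-04] [-0.095386   -0.39997917  0.13813876]
```

View pics/w12.png

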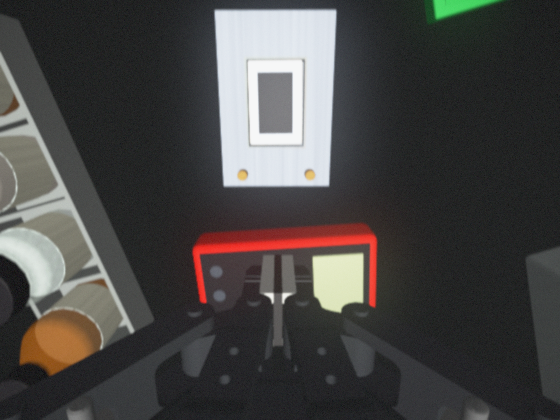

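The cassette sits flush at (275,103): the tip stopped at z = 0.020 under 21 N. Next is the lamp: I'll rise and cross above the bottles with the gripper empty.

arm_command:
  motion:
    - [0, 0, 30, 0]
    - [0, -5, 65, 0.08]
    - [0, -20, 95, 0.18]
    - [-4, -50, 110, 0.28]
    - [-8, -85, 112, 0.38]
    - [-12, -120, 112, 0.48]
    - [-16, -155, 112, 0.58]
    - [-20, -190, 112, 0.68]
  claw: 1

```text
t: 12.97
tcp_pos: [0.613, 0.0065, 0.2478]
ee_rot: [-0.001, -0.182, 0.983, 0.0]
ft_force: [0.7, 0.2, -0.1]
width: 1.0
```

arm_command:
  motion:
    - [-4, -40, 0, 0.09]
    - [-8, -80, 0, 0.09]
    - [-12, -120, 0, 0.09]
    - [-16, -160, 0, 0.09]
    - [-20, -195, 0, 0.09]
    - [-20, -225, 0, 0.09]
    - [-20, -240, 0, 0.09]
    - [-20, -245, 0, 0.09]

```text
t: 13.63
tcp_pos: [0.5939, -0.2396, 0.2474]
ee_rot: [-0.001, -0.222, 0.975, 0.001]
ft_force: [-0.6, 0.7, 0.2]
width: 1.0
```

arm_command:
  motion:
    - [0, 0, 0, 0]
    - [0, 0, 0, 0]
    - [0, 0, 0, 0]

```text
t: 13.88
tcp_pos: [0.5951, -0.236, 0.2482]
ee_rot: [-0.0, -0.224, 0.975, 0.0]
ft_force: [-0.4, -0.4, -0.9]
width: 1.005
```

```bash
python3 - <<'E'
from h import *
import pickle
s=r.sense(); print(s['t'],s['tcp_pos'],s['ee_rot'],s['ft_force'],s['joints'])
p=r.camera_params('wrist'); im=snap('wrist','w13')
pickle.dump((s,p),open('w13.pkl','wb'))
E
```

```text
13.8833 [ 0.59506405 -0.23601305  0.2481959 ] [-1.23717577e-04 -2.24339089e-01  9.74511018e-01  4.82302635e-04] [-0.42913398 -0.39920838 -0.87087256] [-4.93082239e-01  4.88963659e-01  9.90929408e-02  1.18174731e+00
  5.62577428e-04 -9.45612099e-01]
```

View pics/w13.png

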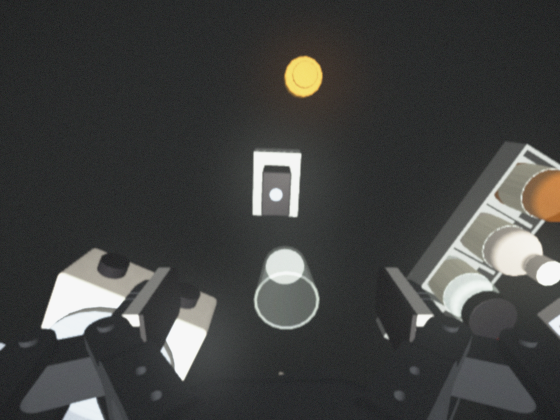

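The lamp is at (276,184) and almost square to the jaws. The brass weight is at (303,77), the beaker at (286,285), and the caddy is to the right.

```bash
python3 - <<'E'
from h import *
import pickle
s,p=pickle.load(open('w13.pkl','rb')); im=cv2.imread('pics/w13.png'); t=s['tcp_pos']
c=im[140:230,235:320]; cv2.imwrite('pics/w13c.png',cv2.resize(c,None,fx=6.6,fy=6.6,interpolation=cv2.INTER_CUBIC))
ja=np.degrees(np.arctan2(1-2*s['ee_rot'][1]**2, 2*s['ee_rot'][1]*s['ee_rot'][2])); print('jaw',ja)
for n in ['beaker','weight']:
    for d in r.pinpoint('wrist',n)[:1]: print(n,d['point'],ray(p,d['point'],0))
for d in r.pinpoint('wrist','lamp_center')[:2]: print(d['score'],d['point'],ray(p,d['point'],0.04))
E
```

```text
jaw 115.92803164765506
beaker [275.7, 179.4] [ 0.59956742 -0.23634039  0.        ]
weight [300.9, 79.3] [ 0.48763917 -0.26004782  0.        ]
0.83 [274.8, 183.7] [ 0.59702448 -0.23843969  0.04      ]
```

View pics/w13c.png

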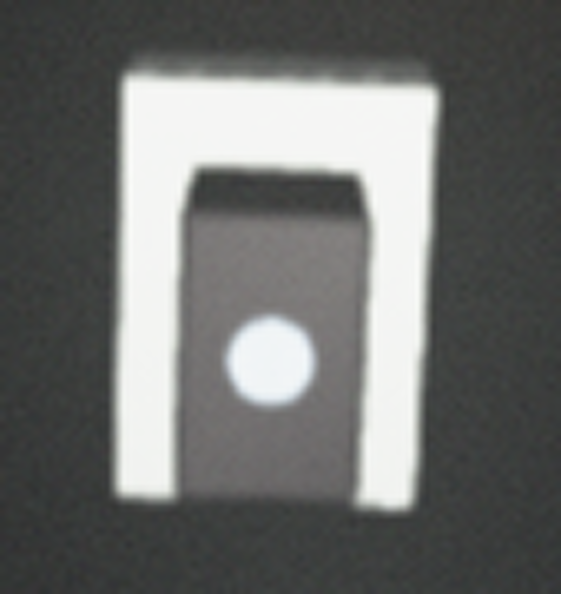

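```bash
python3 - <<'E'
from h import *
import pickle
s,p=pickle.load(open('w13.pkl','rb'))
px=[(a/6.6+235,b/6.6+140) for a,b in [(122,74),(438,88),(416,508),(115,498)]]
W=np.array([ray(p,q,.037)[:2] for q in px]); c=W.mean(0); v=(W[3]+W[2]-W[0]-W[1])/2; w=(W[1]+W[2]-W[0]-W[3])/2
print(c,np.degrees(np.arctan2(v[1],v[0])),np.degrees(np.arctan2(w[1],w[0])),np.linalg.norm(v),np.linalg.norm(w))
print('dot',ray(p,(272/6.6+235,361/6.6+140),.08))
px=[(a/6.6+235,b/6.6+140) for a,b in [(186,212),(368,216),(357,500),(178,497)]]
W=np.array([ray(p,q,.08)[:2] for q in px]); c=W.mean(0); v=(W[3]+W[2]-W[0]-W[1])/2; w=(W[1]+W[2]-W[0]-W[3])/2
print(c,np.degrees(np.arctan2(v[1],v[0])),np.degrees(np.arctan2(w[1],w[0])),np.linalg.norm(v),np.linalg.norm(w))
print(r.sense()['tcp_pos'])
E
```

```text
[ 0.59830351 -0.23602585] 23.983803771598623 113.7161484447703 0.070442015329552 0.05051385454773749
dot [ 0.59838856 -0.23595682  0.08      ]
[ 0.5981008  -0.23606716] 24.05385282059417 114.83269749191027 0.04241290398016838 0.026171656429270187
[ 0.59522967 -0.23688531  0.24842036]
```

arm_command:
  motion:
    - [1, 0, -25, -0.016]
    - [3, 1, -60, -0.033]
    - [3, 1, -95, -0.033]
    - [3, 1, -125, -0.033]
    - [3, 1, -142, -0.033]
    - [3, 1, -142, -0.033]
    - [3, 1, -142, -0.033]

```text
t: 14.67
tcp_pos: [0.5975, -0.2364, 0.1057]
ee_rot: [-0.001, -0.207, 0.978, 0.001]
ft_force: [-0.9, -0.5, -0.1]
width: 0.996
```

```bash
python3 - <<'E'
from h import *
s=r.sense(); print(s['t'],s['tcp_pos'],s['ee_rot'],s['ft_force'])
im=snap('wrist','w14')
E
```

```text
14.6667 [ 0.59750471 -0.23638927  0.10571761] [-7.69155899e-04 -2.07399271e-01  9.78255840e-01  6.80162460e-04] [-0.8516127  -0.47908697 -0.06364853]
```

View pics/w14.png

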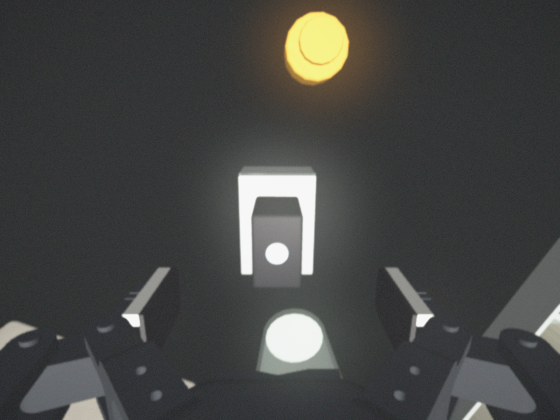

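The lamp is centred between the fingers, with its dot at (277,254), and square to them. The beaker is clear beyond at (294,338). I'll descend and grip.

arm_command:
  motion:
    - [0.5, 0, -20, 0]
    - [0.5, 0, -40, 0]
    - [0.5, 0, -55, 0]
    - [0.5, 0, -60, 0]
    - [0.5, 0, -60, 0]
    - [0.5, 0, -60, 0]

```text
t: 15.22
tcp_pos: [0.5996, -0.2377, 0.048]
ee_rot: [0.001, -0.207, 0.978, -0.001]
ft_force: [-0.3, -0.9, -0.4]
width: 1.0
```

arm_command:
  motion:
    - [0, 0, 0, 0]
    - [0, 0, 0, 0]
    - [0, 0, 0, 0]
    - [0, 0, 0, 0]
    - [0, 0, 0, 0]
    - [0, 0, 0, 0]
    - [0, 0, 0, 0]
    - [0, 0, 0, 0]
  claw: 0.1
  grip_force: 50

```text
t: 15.88
tcp_pos: [0.5986, -0.2371, 0.0467]
ee_rot: [0.0, -0.207, 0.978, -0.0]
ft_force: [-0.2, 1.3, 4.9]
width: 0.32
```

```bash
python3 - <<'E'
from h import *
s=r.sense(); print(s['t'],s['tcp_pos'],s['ee_rot'],s['ft_force'],s['width'])
im=snap('wrist','w15')
E
```

```text
15.8833 [ 0.59863879 -0.23714234  0.04671798] [ 1.85744656e-04 -2.07155668e-01  9.78307971e-01 -9.68839858e-05] [-0.15797696  1.25681592  4.9051279 ] 0.32024159020770226
```

View pics/w15.png

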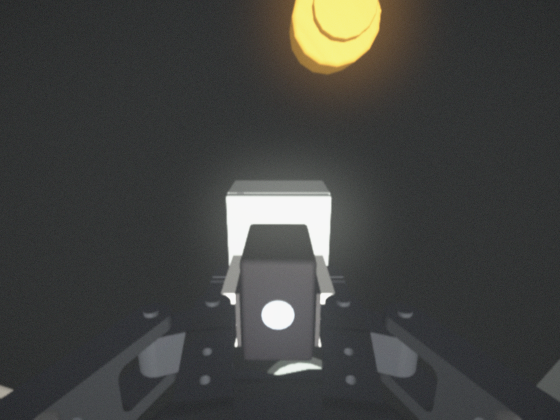

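Gripped at 0.32, about 27 mm. I'll lift straight up, clear of the beaker and weight.

arm_command:
  motion:
    - [0, 0, 4, 0]
    - [0, 0, 14, 0]
    - [0, 0, 34, 0]
    - [0, 0, 62, 0]
    - [0, 0, 92, 0]
    - [0, 0, 122, 0]
    - [0, 0, 145, 0]
    - [0, 0, 155, 0]
  grip_force: 60

```text
t: 16.6
tcp_pos: [0.5999, -0.238, 0.2055]
ee_rot: [0.002, -0.207, 0.978, -0.002]
ft_force: [0.3, 0.1, -2.4]
width: 0.319
```

arm_command:
  motion:
    - [0, 0, 0, 0]
    - [0, 0, 0, 0]

```text
t: 16.77
tcp_pos: [0.5982, -0.2371, 0.2007]
ee_rot: [-0.0, -0.207, 0.978, 0.0]
ft_force: [0.3, -0.3, -2.8]
width: 0.324
```

```bash
python3 - <<'E'
from h import *
import pickle
s=r.sense(); print(s['t'],s['tcp_pos'],s['ee_rot'],s['ft_force'],s['width'])
p=r.camera_params('wrist'); im=snap('wrist','w16'); snap('scene','s16')
pickle.dump((s,p),open('w16.pkl','wb'))
E
```

```text
16.7667 [ 0.59822181 -0.23709051  0.20073538] [-1.59519311e-04 -2.07037675e-01  9.78332952e-01  1.01203124e-04] [ 0.265682   -0.33229216 -2.80972005] 0.32425523533754874
```

View pics/w16.png

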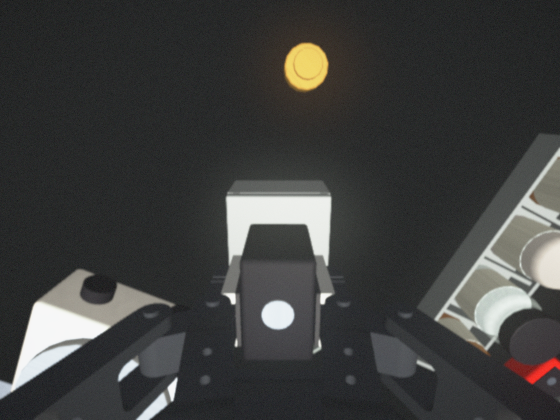

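View pics/s16.png

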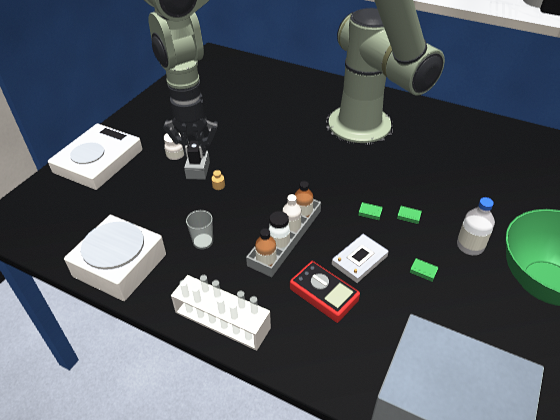

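The lamp is held upright, its rim about 0.154 m up against the 0.12 m caps. I'll cross the caddy while turning it towards the fixture's angle.

arm_command:
  motion:
    - [0, 10, 0, -0.03]
    - [-1, 30, 0, -0.09]
    - [-3, 58, 0, -0.15]
    - [-6, 88, 0, -0.22]
    - [-8, 118, 0, -0.29]
    - [-10, 148, 0, -0.36]
    - [-12, 178, 0, -0.43]
    - [-14, 208, 0, -0.5]

```text
t: 17.53
tcp_pos: [0.5829, -0.0276, 0.1991]
ee_rot: [-0.002, 0.043, 0.999, 0.0]
ft_force: [0.0, -1.0, -2.6]
width: 0.316
```

arm_command:
  motion:
    - [-2, 30, 0, -0.06]
    - [-4, 60, 0, -0.12]
    - [-7, 90, 0, -0.18]
    - [-10, 120, 0, -0.233]
    - [-13, 150, 0, -0.233]
    - [-16, 180, 0, -0.233]
    - [-18, 205, 0, -0.233]
    - [-19, 225, 0, -0.233]

```text
t: 18.2
tcp_pos: [0.5636, 0.1978, 0.1991]
ee_rot: [-0.002, 0.156, 0.988, -0.0]
ft_force: [0.4, 0.3, -2.5]
width: 0.317
```

arm_command:
  motion:
    - [0, 12, 0, 0]
    - [0, 20, 0, 0]
    - [0, 23, 0, 0]
    - [0, 23, 0, 0]
    - [0, 23, 0, 0]
    - [0, 23, 0, 0]

```text
t: 18.7
tcp_pos: [0.5657, 0.2177, 0.2012]
ee_rot: [-0.0, 0.158, 0.987, -0.0]
ft_force: [-0.2, -0.0, -2.8]
width: 0.318
```

```bash
python3 - <<'E'
from h import *
import pickle
s=r.sense(); print(s['t'],s['tcp_pos'],s['ee_rot'],s['ft_force'],s['width'])
p=r.camera_params('wrist'); im=snap('wrist','w17'); snap('scene','s17')
pickle.dump((s,p),open('w17.pkl','wb'))
E
```

```text
18.7 [0.56566358 0.21769531 0.2011881 ] [-4.47382774e-05  1.57975929e-01  9.87442934e-01 -2.37416028e-04] [-2.33954853e-01 -6.63333743e-04 -2.78630834e+00] 0.31752744395235205
```

View pics/w17.png

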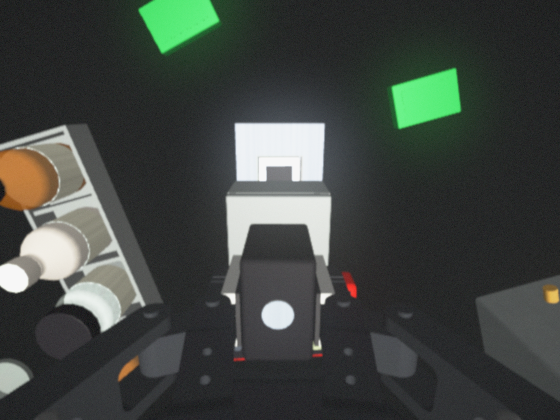

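View pics/s17.png

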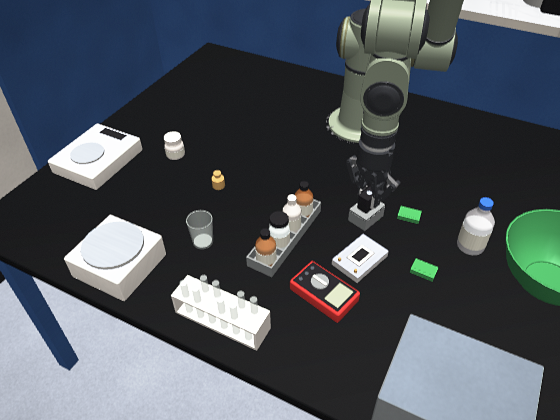

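The lamp crossed cleanly and the bottles stand as before. I'll descend part way and check.

arm_command:
  motion:
    - [-1, 2, -15, 0]
    - [-1, 2, -40, 0]
    - [-1, 2, -65, 0]
    - [-1, 2, -85, 0]
    - [-1, 2, -97, 0]
    - [-1, 2, -100, 0]
    - [-1, 2, -100, 0]
    - [-1, 2, -100, 0]

```text
t: 19.47
tcp_pos: [0.5651, 0.2206, 0.1021]
ee_rot: [0.001, 0.158, 0.988, 0.0]
ft_force: [0.4, 0.4, -3.1]
width: 0.322
```

arm_command:
  motion:
    - [0, 0, 0, 0]
    - [0, 0, 0, 0]

```text
t: 19.63
tcp_pos: [0.5655, 0.221, 0.1026]
ee_rot: [0.001, 0.157, 0.988, 0.0]
ft_force: [0.1, 0.2, -1.9]
width: 0.321
```

```bash
python3 - <<'E'
from h import *
import pickle
s=r.sense(); print(s['t'],s['tcp_pos'],s['ee_rot'],s['ft_force'],s['width'])
p=r.camera_params('wrist'); im=snap('wrist','w18')
pickle.dump((s,p),open('w18.pkl','wb')); t=s['tcp_pos']
c=cv2.cvtColor(im,cv2.COLOR_RGB2BGR)[110:240,200:360]; cv2.imwrite('pics/w18c.png',cv2.resize(c,None,fx=4.5,fy=4.5,interpolation=cv2.INTER_CUBIC))
E
```

```text
19.6333 [0.56547972 0.22101145 0.10264522] [1.10637426e-03 1.57305921e-01 9.87549187e-01 4.75570316e-04] [ 0.05371721  0.21421099 -1.86725296] 0.3205979092127722
```

View pics/w18c.png

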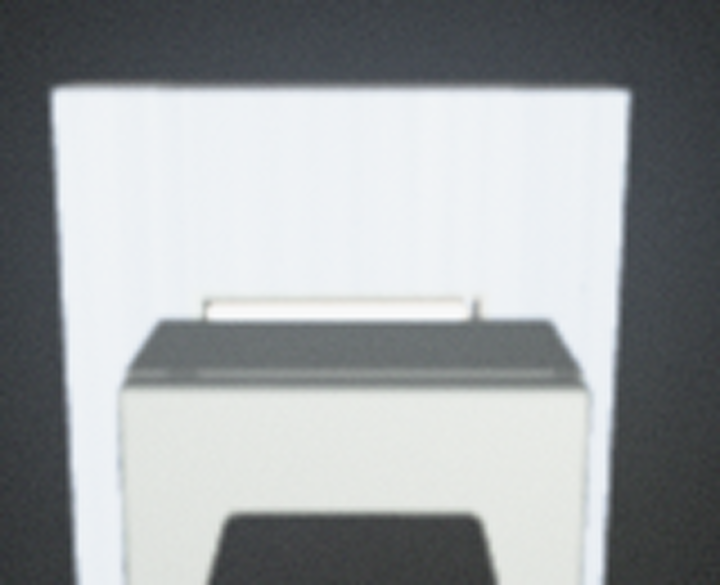

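```bash
python3 - <<'E'
from h import *
import pickle
s,p=pickle.load(open('w18.pkl','rb')); t=s['tcp_pos']
a=np.radians(-18.1); ex=np.array([np.cos(a),np.sin(a)]); ey=np.array([-ex[1],ex[0]])
zr=t[2]-.0467
f=lambda u,v,z: ray(p,(u,v),z)[:2]
B=f(275.8,129.6,.02); M=f(275.9,110+300/4.5,.02); L=f(278.9,195.6,zr+.037); Lb=f(279.2,110+320/4.5,zr)
for n,q,e in(('block',B,62),('mouth',M,31.2),('lamptop',L,35),('lamprim',Lb,35)): print(n,'centre est',np.round((q+ex*e/1000),4),'along ex %.2f ey %.2f'%((q@ex)*1000+e,(q@ey)*1000))
print('tcp',t@np.r_[ex,0],t@np.r_[ey,0],r.sense()['tcp_pos'],'jaw',90-np.degrees(2*np.arcsin(s['ee_rot'][1])))
# angles: hood near top edge in world
W=[f(200+122/4.5,110+384/4.5,zr+.037),f(200+588/4.5,110+385/4.5,zr+.037)]; d=W[1]-W[0]; print('lamp yang',np.degrees(np.arctan2(d[1],d[0])),np.linalg.norm(d))
W=[f(200+52/4.5,110+88/4.5,.02),f(200+630/4.5,110+91/4.5,.02)]; d=W[1]-W[0]; print('block yang',np.degrees(np.arctan2(d[1],d[0])),np.linalg.norm(d))
E
```

```text
block centre est [0.5657 0.2193] along ex 469.58 ey 384.16
mouth centre est [0.5661 0.2192] along ex 470.04 ey 384.21
lamptop centre est [0.5656 0.2211] along ex 468.90 ey 385.89
lamprim centre est [0.5663 0.2212] along ex 469.57 ey 386.24
tcp 0.46883432542175224 0.38575608158264074 [0.56530485 0.22098688 0.10249352] jaw 71.89888667280047
lamp yang 71.80655608698794 0.04857196247407776
block yang 71.65352006012284 0.08425168120785884
```

arm_command:
  motion:
    - [-0.1, -1, -4, 0]
    - [-0.2, -1.8, -10, 0]
    - [-0.2, -1.8, -16, 0]
    - [-0.2, -1.8, -21, 0]
    - [-0.2, -1.8, -24, 0]
    - [-0.2, -1.8, -24, 0]
    - [-0.2, -1.8, -24, 0]
    - [-0.2, -1.8, -24, 0]

```text
t: 20.35
tcp_pos: [0.5644, 0.2191, 0.0773]
ee_rot: [0.0, 0.157, 0.988, 0.0]
ft_force: [-0.2, 0.1, -2.1]
width: 0.32
```

arm_command:
  motion:
    - [0, 0, 0, 0]
    - [0, 0, 0, 0]
    - [0, 0, 0, 0]
    - [0, 0, 0, 0]

```text
t: 20.68
tcp_pos: [0.5644, 0.2191, 0.0775]
ee_rot: [0.0, 0.157, 0.988, 0.0]
ft_force: [-0.1, 0.7, -1.6]
width: 0.318
```

```bash
python3 - <<'E'
from h import *
import pickle
s=r.sense(); print(s['t'],s['tcp_pos'],s['ee_rot'],s['ft_force'],s['width'],np.abs(s['qd']).max())
p=r.camera_params('wrist'); im=snap('wrist','w19')
pickle.dump((s,p),open('w19.pkl','wb')); t=s['tcp_pos']
c=cv2.cvtColor(im,cv2.COLOR_RGB2BGR)[110:240,200:360]; cv2.imwrite('pics/w19c.png',cv2.resize(c,None,fx=4.5,fy=4.5,interpolation=cv2.INTER_CUBIC))
ims=snap('scene','s19'); c=cv2.cvtColor(ims,cv2.COLOR_RGB2BGR)[180:300,230:430]; cv2.imwrite('pics/s19c.png',cv2.resize(c,None,fx=4,fy=4,interpolation=cv2.INTER_CUBIC))
snap('top','t19')
E
```

```text
20.6833 [0.56439745 0.21905693 0.07746113] [1.55220814e-04 1.57240400e-01 9.87560343e-01 4.83776026e-05] [-0.0583515   0.72974404 -1.61933598] 0.31766302355604475 0.001603657787195279
```

View pics/w19c.png

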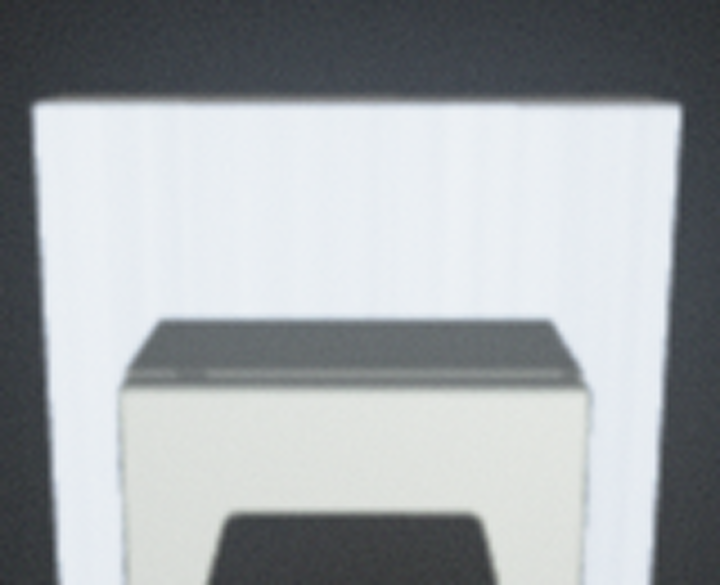

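View pics/s19c.png

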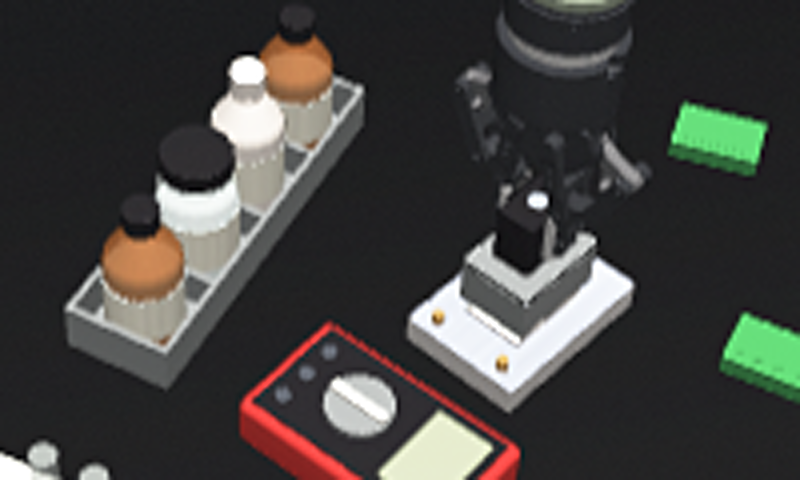

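```bash
python3 - <<'E'
from h import *
import pickle
s,p=pickle.load(open('w19.pkl','rb')); t=s['tcp_pos']
a=np.radians(-18.1); ex=np.array([np.cos(a),np.sin(a)]); ey=np.array([-ex[1],ex[0]])
zr=t[2]-.0467
f=lambda u,v,z: ray(p,(u,v),z)[:2]
B=f(200+357.5/4.5,132.9,.02); L=f(278.9,195.6,zr+.037); Lb=f(279.2,110+320/4.5,zr)
for n,q,e in(('block',B,62),('lamptop',L,35),('lamprim',Lb,35)): print(n,'ex %.2f ey %.2f'%((q@ex)*1000+e,(q@ey)*1000))
print('rim above top mm',(zr-.02)*1000)
# scene camera check: lamp hood front-bottom and overlay
ps=r.camera_params('scene'); im=cv2.imread('pics/s19.png')
c0=np.array([.5648,.2192])
for L_,W_,z,col in((.07,.05,zr,(0,0,255)),(.07,.05,zr+.037,(0,255,0)),(.124,.084,.02,(255,0,0)),(.06,.04,.02,(255,0,255))):
    C=np.array([np.r_[c0+sx*ex*L_/2+sy*ey*W_/2,z] for sx,sy in((-1,1),(-1,-1),(1,-1),(1,1))])
    cv2.polylines(im,[np.int32(proj(ps,C)*16)],True,col,1,cv2.LINE_AA,4)
cv2.imwrite('pics/ov.png',cv2.resize(im[200:290,320:400],None,fx=7,fy=6.5,interpolation=cv2.INTER_CUBIC))
E
```

```text
block ex 469.62 ey 384.15
lamptop ex 468.47 ey 383.70
lamprim ex 469.06 ey 384.02
rim above top mm 10.761133883155079
```

View pics/ov.png

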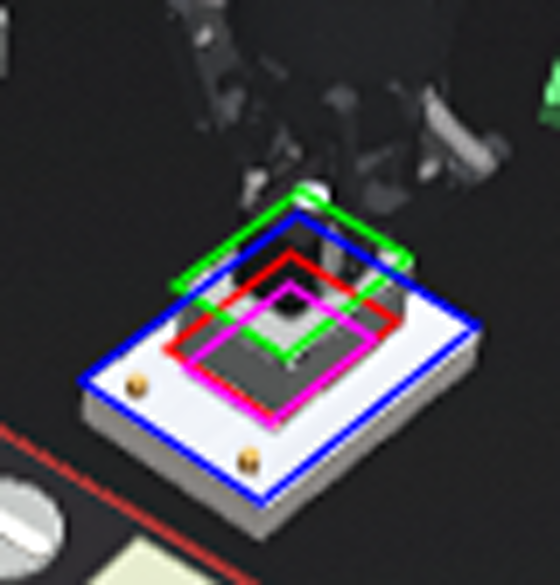

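Final checks: the lamp is centred within about 1 mm, square within about 0.2°, its rim about 10.8 mm above the top face, and the arm is still. I'm handing in.

```bash
python3 - <<'E'
from h import *
print(r.close_job()); s=r.sense(); print(s['t'],s['tcp_pos'],s['width'],s['ft_force'])
E
```

```text
the job is handed in; nothing more can be done
None
the job is handed in; nothing more can be done
```

The white cassette is pressed flush into the recess, and the lamp is held still, centred over it. The job was handed in at about 21 s and no verdict is reported, so the checks below are my own measurements.

- **Cassette:** I set it into the recess with the fingers and let it drop. I then pressed with closed fingers until the tip stopped at z = 0.020 m, level with the fixture's top, under 21 N. The wrist picture afterwards showed an even gap all round. I could not look again at the end because the lamp covers it.
- **Lamp crossing:** I took it by the grip block (jaws stopped at about 27 mm) and carried it over the caddy with its rim about 154 mm up, against 120 mm for the tallest cap. The bottles and bench items looked unmoved in the scene views.
- **Final hover:** The wrist picture puts the lamp within about 1 mm of the fixture's centre and square to about 0.2°, with the rim about 10.8 mm above the top face. The arm was still and the grip was set to 60 N.

**What disagreed:**
- The overhead camera differed from the wrist camera by up to about 4 mm. I used the wrist camera, which agreed with where the jaws closed.
- The first close on the cassette was too high and was redone lower.
- During insertion the fingers stopped on something after about 5 mm, most likely the fixture's top face, at 31 N. I backed off and released, and the cassette then seated.

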